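# Ready the pacifier steriliser and hold its tray open

## Task

Get the pacifier steriliser ready for loading: flip its hinged drying leaf all the way over so that it lies flat on its side rest with the pegs facing up, and only then pull the spring-loaded tray out until its pointer lines up with the steel mark on the deck. The tray springs back if let go, so finish while still holding it steady at the mark with the gripper. Leave the tumbler, spoon rest, milk bottle and balm jar where they are.

Things in the scene. Friction and masses are not known exactly. Their poses are not given: they have to be found in the camera images.
- steriliser: White steriliser, fixed. Origin: on the dresser top, mid-width under the front face of its rear box; +x to its rear, +y to its left, z up. In mm: rear box x 0 to 100, y +-75, 94 high. Deck x -150 to 0, y +-75, 30 high; on it a hinge wall y 55 to 65, x -118 to -18, 90 high, and a slim post at (-119, -60), 93 high. Leaf's side rest: x -113 to -23, y 112 to 148, 90 high.
- leaf (a joint): Angle of the drying leaf, a 114 x 100 x 6 mm grey plate hinged parallel to the steriliser's x. 0 = shut, level over the deck and the tray's grip, four 23 mm pegs pointing down; pi/2 = upright; 3.14 = flipped fully over to +y, flat on the side rest, pegs up. Limits 0 and 3.14. Stiff hinge (0.07 N m, 0.5 N at the pull): stays where left.
- leaf_pull (a point): Centre of the leaf's T-shaped pull: a round bar 12 mm thick, 34 mm long, parallel to the hinge and 135 mm from its axis, on a 16 mm wide neck standing 35 mm out of the leaf's free edge. Its end faces can be pinched from above (fingers closing along the steriliser's x), and it turns between the fingers as the leaf swings.
- leaf_hinge (a point): Point on the hinge axis of the leaf level with the T-pull, at (-68, 55, 98) mm in the steriliser's frame.
- tray (a joint): How far the grey tray is pulled out (m) towards the steriliser's -x: 0 = sprung home, stop at 0.085. The spring pulls it back with about 4 N at home and 110 N/m more on the way out (about 10 N at 50 mm). It does not stay out by itself.
- tray_grip (a point): Point to grip the tray: on the upright grip plate at its front, 12 mm thick (steriliser's x) and 30 mm wide (y), standing from 40 to 84 mm above the dresser top; this point is at 71 mm. At home it is 55 mm in front of the rear box, under the shut leaf. The tray's rims behind it are 48 mm above the dresser top.
- tray_pointer (a point): Tip of the tray's pointer, a small tongue 5 mm thick along x that sticks out of the tray's right (-y) side, directly beside the grip plate (same x as tray_grip), 40 mm above the dresser top.
- mark: Steel mark: small upright block on the deck right of the tray, 5 mm (x) by 18 mm (y), 13 mm high; origin at the centre of its underside (30 mm above the dresser top), axes as the steriliser's. The pointer is at the mark when both have the same x in the steriliser's frame; that takes a pull of about 37 to 63 mm.
- tumbler: Bystander: frosted tumbler, 68 mm across, 100 mm high, beside the left of the rear box; origin at its underside.
- spoon_rest: Bystander: steel spoon rest, 10 mm high, 100 x 70 mm with a 50 mm tongue, right of the deck; origin at its underside.
- milk_bottle: Bystander: clear milk bottle, 60 mm across, 150 mm high, on the left; origin at its underside.
- balm_jar: Bystander: white balm jar, 60 mm across, 50 mm high, on the left; origin at its underside.

How it is judged:
By the outcome, as a careful person would: the job done as asked, in the order asked, and still so for the second after the job is handed in, while the arm keeps its last pose, push and grip.
It also fails if it takes over 48 s, if anything falls off the work surface, if the arm or the gripper's body presses on something with over 40 N, if the wrist force passes 120 N, or if a joint passes its speed limit or range.

## Robot

A 6-joint arm with a two-finger parallel gripper is mounted at the origin on the work surface. World frame = base frame: x ahead of the robot, y to its left, z up, the work surface at z = 0. Lengths are in m, angles in rad, forces in N, time in s.
With the tool pointing down it reaches from about 0.3 to 0.775 m from the base axis. Payload 14.6 kg.
Tool frame: the origin (TCP) lies at the very end of the fingers, on their centre line; the grasp point (between the pads) lies 19 mm behind it; z points along the fingers, y is the line along which they close (so a half turn about z gives the same grasp; the last joint's range is limited). The gripper opens to 85 mm and grips with 20 to 120 N. Pads are 22 mm wide; open, the fingers measure 114 mm over their backs; the gripper's body (76 mm by 85 mm) begins 54 mm behind the grasp point. The pads swing forward as they close: fully open they stand 13 mm farther back than shut.
Start: joints at [1.093, 0.3, 1.521, -0, 1.321, -0.067], TCP at [0.22, 0.504, 0.231] pointing down, gripper open.
Joint ranges: [-3.03, 3.03], [-0.79, 2.21], [0.23, 2.52], [-1.04, 4.18], [0, 3.07], [-2.55, 2.55]. Speed limits (rad/s): [2.22, 2.22, 2.57, 3.14, 3.14, 3.14].

## Interface

Orientations are given as a 3x3 rotation matrix whose columns are the frame's x, y, z axes.
In Python, from rig import arm, vision, close_job gives the robot as it stands. The module is installed in compiled form; this text tells all that it offers.
- The arm moves only by the shell command python3 -m creep 'ROWS' [FORCE]. ROWS is JSON, a list of rows, each a list of 5 numbers: the shift along the tool's x, y, z in m, then the turn about the tool's z in rad, then the opening, from -1 (shut) to 1 (fully open). In form: [[tx, ty, tz, turn, gripper], ...]. A call has 1 to 20 rows; each row is the pose to reach, as a shift and turn from the pose commanded when the call began, along the tool's axes at that moment; what a row does not reach only later rows make up. A row lasts 1/12 s, in which the tool goes at most 41.7 mm and 7.16 degrees, less where a joint would pass 70% of its speed; a pose out of reach is approached as far as the arm can. A call with a gripper value outside its range is refused whole. The fingers move at their own pace and stop on an object; FORCE is the grip in N (left out, the last holds). Time passes only in rows, so rows that repeat a pose let the fingers close. It gives the time, the measured TCP pose, the force, the opening and the grip force at its end, in the units of the state.
- arm.observe(): the state, without advancing time (a new reading comes with each control period).
- vision.capture(name): name is "scene" or "top"; returns (picture, depth): 384x512x3 uint8, red, green, blue; 384x512 float32, m along the optical axis (not along the pixel's ray), 0 where there is no reading.
- vision.get_calibration(name): a dict with "K" (3x3 intrinsics, pixels), "R" (3x3) and "t" (3): a world point X has camera coordinates R X + t. Camera axes: x right, y down, z forward; pixel columns grow to the right and rows downward; lengths in m; the calibration is good to about 2 mm. A picture is of the moment at which its call begins. get_calibration takes no time and is no camera call.
- close_job(): hands the job in; it is judged then, once.
The state is a dict: "clock": time; "joint_positions": joint angles; "dq": joint speeds; "joint_torque": joint torques, N m; "eef_pos": TCP position; "eef_rot": TCP orientation; "force": force on the tool from outside, world axes, zero at the start; "ft_torque": the same for the moment, N m; "finger_gap": finger opening in m; "finger_force": force on a finger pad.
Only numpy, scipy, OpenCV 4.12 (cv2) and the standard library are available. Lean on these libraries where they do the work, as an engineer would, in place of code of your own. Each camera call takes 0.05 s, during which the arm holds its last target. There are 200 camera calls.

## Working session

There is one attempt and no reset: what is moved stays moved. The work goes in short steps, Python scripts to look and compute and a shell command to move; the robot and the scene stay as the last step left them, time stands still between calls to the robot, and variables do not carry over. Pictures are saved under pics/ and viewed, at most 10 in all, crops included, and the job is handed in when it is done.

```bash
mkdir -p pics; python3 - <<'E'
from rig import arm, vision
import cv2,numpy as np
s=arm.observe(); print(s["clock"],s["eef_pos"],np.round(s["eef_rot"],3),s["finger_gap"])
for n in ("scene","top"):
    p,d=vision.capture(n); np.savez(f"{n}.npz",p=p,d=d); cv2.imwrite(f"pics/{n}0.png",p[:,:,::-1])
    c=vision.get_calibration(n); print(n,np.round(c["K"],1).tolist(),np.round(c["R"],3).tolist(),np.round(c["t"],3))
E
```

```text
0.0 [0.21951625 0.50402584 0.23068942] [[-0.917  0.399 -0.001]
 [ 0.399  0.917 -0.001]
 [ 0.    -0.001 -1.   ]] 0.08586694864343287
scene [[399.1, 0.0, 258.0], [0.0, 399.1, 192.4], [0.0, 0.0, 1.0]] [[0.789, 0.614, 0.024], [0.36, -0.43, -0.828], [-0.498, 0.662, -0.56]] [-0.462 -0.074  1.438]
top [[404.7, 0.0, 251.7], [0.0, 404.7, 188.4], [0.0, 0.0, 1.0]] [[0.014, -1.0, 0.007], [-0.995, -0.014, -0.099], [0.099, -0.006, -0.995]] [0.097 0.511 1.108]
```

View pics/scene0.png

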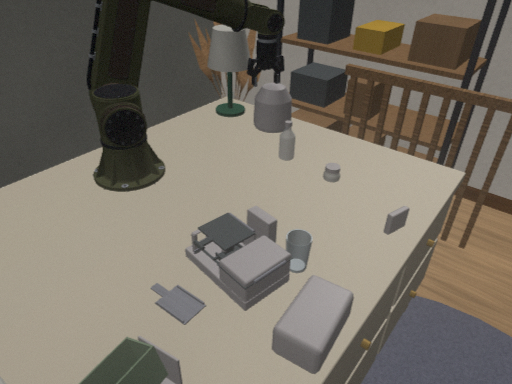

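View pics/top0.png

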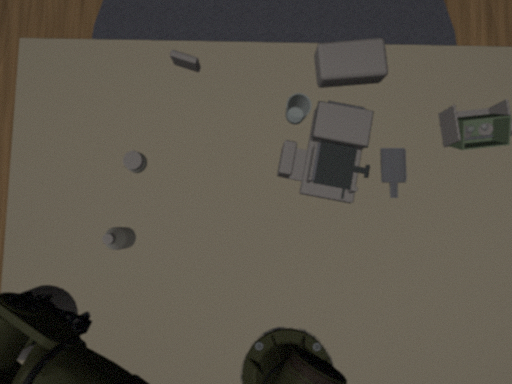

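The scene shows the steriliser at about (240,255), with the leaf shut. In the top view the rear box is at (342,124), the leaf at (335,165), the T-pull at (361,170) and the side rest at (287,160). Next I'll fit its pose from depth.

```bash
cat > h.py <<'E'
import numpy as np,cv2
from rig import vision
def cloud(n,d):
    c=vision.get_calibration(n);K,R,t=map(np.array,(c["K"],c["R"],c["t"]))
    v,u=np.mgrid[:384,:512]
    X=np.stack([(u-K[0,2])/K[0,0]*d,(v-K[1,2])/K[1,1]*d,d],-1)
    W=(X-t)@R; W[d==0]=np.nan; return W
def pix(n,P):
    c=vision.get_calibration(n);q=np.array(c["K"])@(np.array(c["R"])@np.array(P)+np.array(c["t"]));return q[:2]/q[2]
E
python3 - <<'E'
from h import *
z=np.load("top.npz");W=cloud("top",z["d"])
print("table z",np.nanmedian(W[250:300,200:300,2]))
for nm,(u0,u1,v0,v1,lo,hi) in dict(box=(300,380,98,150,.085,.105),rest=(275,300,138,182,.08,.1),leaf=(310,358,140,192,.085,.12),pull=(357,372,160,182,.07,.12),all=(295,380,98,205,.02,.13)).items():
    S=W[v0:v1,u0:u1].reshape(-1,3);S=S[(S[:,2]>lo)&(S[:,2]<hi)]
    r=cv2.minAreaRect((S[:,:2]*1000).astype(np.float32)); print(nm,len(S),np.round(r[0],1),np.round(r[1],1),round(r[2],1),np.median(S[:,2]).round(4),np.round(S.mean(0),4))
p=z["p"][90:210,270:415,::-1]; cv2.imwrite("pics/crop.png",cv2.resize(p,None,fx=5,fy=5,interpolation=cv2.INTER_CUBIC).clip(0,255))
E
```

```text
table z -0.00049294777855424
box 2397 [ 673.5 -116.4] [194.7 139.2] 83.8 0.0936 [ 0.6776 -0.1314  0.0939]
rest 437 [589.4  10.5] [34.8 89.3] 79.9 0.0893 [0.5888 0.0107 0.0893]
leaf 1908 [ 569.6 -112.3] [126.  136.5] 89.3 0.1003 [ 0.5697 -0.1112  0.0996]
pull 107 [ 553.2 -187.2] [32.3 32.9] 88.4 0.1012 [ 0.5545 -0.1884  0.1014]
all 5664 [ 615.8 -101.9] [213.6 263.4] 83.4 0.0936 [ 0.615  -0.1159  0.0811]
```

View pics/crop.png

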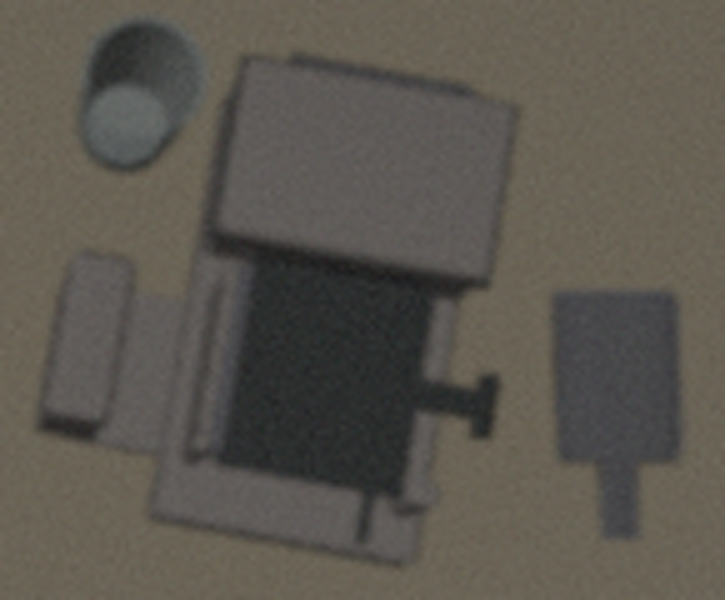

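```bash
cat >> h.py <<'E'
def ray(n,u,v,z):
    c=vision.get_calibration(n);K,R,t=map(np.array,(c["K"],c["R"],c["t"]))
    o=-R.T@t; d=R.T@np.linalg.solve(K,[u,v,1]); return o+d*(z-o[2])/d[2]
E
python3 - <<'E'
from h import *
px=[(248,58),(518,105),(490,285),(215,235),(152,515),(412,563)]
M=np.array([(100,75,94),(100,-75,94),(0,-75,94),(0,75,94),(-150,75,30),(-150,-75,30),(-68,130,90)])/1000
P=[ray("top",270+x/5-.4,90+y/5-.4,m[2]) for (x,y),m in zip(px,M)]
P.append([.5894,.0105,.09]); P=np.array(P)
A=M[:,:2]-M[:,:2].mean(0);B=P[:,:2]-P[:,:2].mean(0)
th=np.arctan2((A[:,0]*B[:,1]-A[:,1]*B[:,0]).sum(),(A*B).sum())
R=np.array([[np.cos(th),-np.sin(th)],[np.sin(th),np.cos(th)]]);o=P[:,:2].mean(0)-R@M[:,:2].mean(0)
print(th,np.degrees(th),o);print(np.round((P[:,:2]-M[:,:2]@R.T-o)*1000,1))
f=lambda x,y:R@np.array([x,y])/1+o
for k,v in dict(pull=(-.068,-.08),hinge=(-.068,.055),flip=(-.068,.19),grip=(-.055,0),post=(-.119,-.06)).items(): print(k,f(*v).round(4))
np.savez("pose.npz",R=R,o=o,th=th)
z=np.load("top.npz");W=cloud("top",z["d"])
for n in [(368,165),(366,170),(365,175),(354,170)]: print(n,W[n[1],n[0]].round(4))
# local frame of measured clouds
S=W[160:182,357:372].reshape(-1,3);S=S[(S[:,2]>.07)];L=(S[:,:2]-o)@R;print(L.min(0),L.max(0)); L=L[L[:,1]<-.074];print("bar",L.min(0),L.max(0),L.mean(0))
z=np.load("scene.npz");V=cloud("scene",z["d"]);S=V[150:340,150:330].reshape(-1,3)
L=np.c_[(S[:,:2]-o)@R,S[:,2]]
for nm,c in dict(box=(L[:,0]>-.01)&(L[:,2]>.085)&(L[:,0]<.11)&(abs(L[:,1])<.085),rest=(L[:,1]>.1)&(L[:,1]<.16)&(L[:,2]>.08)&(L[:,0]<-.01)&(L[:,2]<.1),bar=(L[:,2]>.08)&(L[:,1]<-.07)&(L[:,0]<-.03)&(L[:,0]>-.1)&(L[:,1]>-.1)).items():
  q=L[c];print(nm,len(q),np.percentile(q,2,0).round(4),np.percentile(q,98,0).round(4))
E
```

```text
-0.17438903948603673 -9.991755955890168 [ 0.63277238 -0.12887773]
[[-3.  -1.2]
 [-0.5  1.5]
 [-0.4  0.7]
 [-1.6 -0.6]
 [ 1.6 -1.4]
 [ 2.9  1.5]
 [ 1.  -0.4]]
pull [ 0.5519 -0.1959]
hinge [ 0.5753 -0.0629]
flip [0.5988 0.07  ]
grip [ 0.5786 -0.1193]
post [ 0.5052 -0.1673]
(368, 165) [ 0.5685 -0.1999  0.1024]
(366, 170) [ 0.5557 -0.1956  0.0986]
(365, 175) [ 0.5415 -0.191   0.1048]
(354, 170) [ 0.5553 -0.1641  0.0981]
[-0.0836718  -0.08553614] [-0.04961937 -0.05347974]
bar [-0.0836718  -0.08553614] [-0.04961937 -0.07428278] [-0.06695019 -0.07928426]
box 1979 [ 0.0048 -0.0744  0.0861] [0.1039 0.0676 0.0953]
rest 303 [-0.1076  0.1112  0.0806] [-0.0221  0.1439  0.0911]
bar 74 [-0.0828 -0.087   0.0933] [-0.05   -0.0711  0.1041]
```

The pose fit agrees with the stated sizes to about 2–3 mm (yaw −10°), and the bar shows up where the model puts it. I'll move above the T-pull.

```bash
python3 -m creep '[[-0.584,-0.509,0,1.335,0.2],[-0.584,-0.509,0,1.335,0.2],[-0.584,-0.509,0,1.335,0.2],[-0.584,-0.509,0,1.335,0.2],[-0.584,-0.509,0,1.335,0.2],[-0.584,-0.509,0,1.335,0.2],[-0.584,-0.509,0,1.335,0.2],[-0.584,-0.509,0,1.335,0.2],[-0.584,-0.509,0,1.335,0.2],[-0.584,-0.509,0,1.335,0.2],[-0.584,-0.509,0,1.335,0.2],[-0.584,-0.509,0,1.335,0.2],[-0.584,-0.509,0,1.335,0.2],[-0.584,-0.509,0,1.335,0.2],[-0.584,-0.509,0,1.335,0.2],[-0.584,-0.509,0,1.335,0.2],[-0.584,-0.509,0,1.335,0.2],[-0.584,-0.509,0,1.335,0.2],[-0.584,-0.509,0,1.335,0.2],[-0.584,-0.509,0,1.335,0.2]]' 40; cat > st.py <<'E'
from h import *
from rig import arm
s=arm.observe();q=np.load("pose.npz");p=s["eef_pos"];L=(p[:2]-q["o"])@q["R"]
print("t",s["clock"],"local mm",(L*1000).round(1),"z",(p[2]*1000).round(1),"R",np.round(s["eef_rot"],3).tolist(),"F local",(s["force"][:2]@q["R"]).round(2),s["force"][2].round(2),"gap",s["finger_gap"].round(4),"ff",s["finger_force"])
print("yaw err",np.arctan2(s["eef_rot"][1][1],s["eef_rot"][0][1])-q["th"])
E
python3 st.py
```

```text
clock: 1.77
eef_pos: [0.5524, -0.1996, 0.23]
eef_rot: [[0.178, 0.984, -0.001], [0.984, -0.178, 0.0], [-0.0, -0.001, -1.0]]
force: [0.2, 0.7, -1.1]
finger_gap: 0.0513
finger_force: 0.0Traceback (most recent call last):
  File "st.py", line 4, in <module>
    print("t",s["clock"],"local mm",(L*1000).round(1),"z",(p[2]*1000).round(1),"R",np.round(s["eef_rot"],3).tolist(),"F local",(s["force"][:2]@q["R"]).round(2),s["force"][2].round(2),"gap",s["finger_gap"].round(4),"ff",s["finger_force"])
                                                                                                                                                                                             ^^^^^^^^^^^^^^^^^^^^^
AttributeError: 'float' object has no attribute 'round'
```

```bash
sed -i 's/\["finger_gap"\].round(4)/["finger_gap"]/;s/s\["force"\]/np.array(s["force"])/g;s/p=s\["eef_pos"\]/p=np.array(s["eef_pos"])/' st.py; python3 -m creep '[[0,0,0.08,0,0.2],[0,0,0.08,0,0.2],[0,0,0.08,0,0.2],[0,0,0.08,0,0.2]]'>/dev/null; python3 st.py; python3 - <<'E'
from h import *
p,d=vision.capture("scene");cv2.imwrite("pics/s1.png",cv2.resize(p[170:310,150:330,::-1],None,fx=4,fy=4,interpolation=cv2.INTER_CUBIC))
E
```

```text
t 2.1 local mm [-68.9 -79.4] z 150.6 R [[0.174, 0.985, -0.003], [0.985, -0.174, 0.001], [0.001, -0.003, -1.0]] F local [-0.86 -0.24] 1.01 gap 0.05123831986004511 ff 0.0
yaw err -0.00035207069238948896
```

View pics/s1.png

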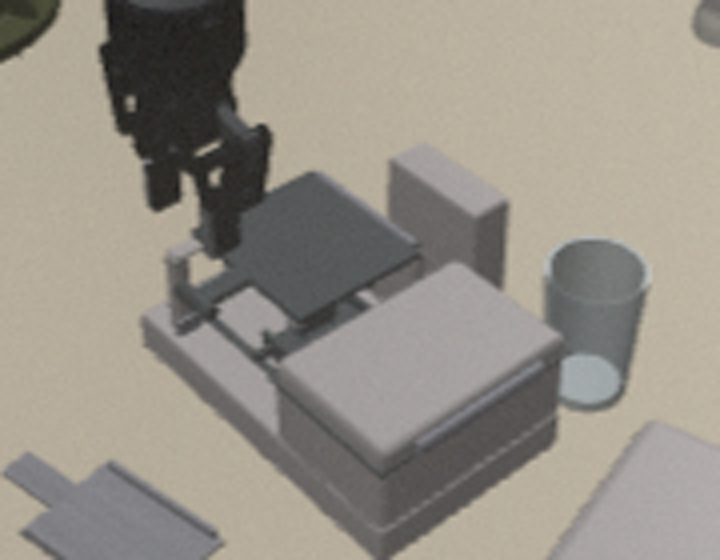

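The fingers hang above the T-pull, which is at crop (210,295), and they are well aligned. Next I go down and pinch.

```bash
python3 -m creep '[[0,0.001,0.03,0,0.2],[0,0.001,0.05,0,0.2],[0,0.001,0.073,0,0.2],[0,0.001,0.073,0,0.2],[0,0.001,0.073,0,0.2],[0,0.001,0.073,0,-1],[0,0.001,0.073,0,-1],[0,0.001,0.073,0,-1],[0,0.001,0.073,0,-1],[0,0.001,0.073,0,-1],[0,0.001,0.073,0,-1],[0,0.001,0.073,0,-1]]' 40 >/dev/null; python3 st.py
```

```text
t 3.15 local mm [-67.4 -80.1] z 81.1 R [[0.174, 0.985, -0.0], [0.985, -0.174, -0.001], [-0.001, 0.0, -1.0]] F local [-14.47   0.15] 13.84 gap 0.032895039802934165 ff 38.48828852176666
yaw err -0.0007804028857460732
```

```bash
python3 -m creep '[[0,-0.001,-0.003,0,-1],[0,-0.001,-0.003,0,-1],[0,-0.001,-0.003,0,-1]]' >/dev/null; python3 st.py
```

```text
t 3.4 local mm [-67.9 -80. ] z 82.7 R [[0.174, 0.985, 0.001], [0.985, -0.174, -0.001], [-0.001, 0.001, -1.0]] F local [-2.76 -2.89] -0.63 gap 0.03282410942290572 ff 39.957804679870605
yaw err -0.0007659462288321373
```

```bash
python3 -m creep '[[0.0007,0,-0.0141,0,-1],[0.003,0,-0.0281,0,-1],[0.0066,0,-0.0417,0,-1],[0.0117,0,-0.0549,0,-1],[0.0181,0,-0.0675,0,-1],[0.0258,0,-0.0794,0,-1],[0.0347,0,-0.0903,0,-1],[0.0447,0,-0.1003,0,-1],[0.0556,0,-0.1092,0,-1],[0.0675,0,-0.1169,0,-1],[0.0801,0,-0.1233,0,-1],[0.0933,0,-0.1284,0,-1],[0.1069,0,-0.132,0,-1],[0.1209,0,-0.1343,0,-1],[0.135,0,-0.135,0,-1],[0.135,0,-0.135,0,-1],[0.135,0,-0.135,0,-1]]' >/dev/null; python3 st.py; python3 - <<'E'
from h import *
p,d=vision.capture("scene");cv2.imwrite("pics/s2.png",cv2.resize(p[150:310,150:330,::-1],None,fx=3,fy=3,interpolation=cv2.INTER_CUBIC))
E
```

```text
t 4.8167 local mm [-68.   56.4] z 216.8 R [[0.173, 0.985, 0.001], [0.985, -0.173, 0.0], [0.0, 0.001, -1.0]] F local [-4.02 -0.9 ] 5.86 gap 0.03293873479437476 ff 40.27534246444702
yaw err 0.0008039940130026291
```

View pics/s2.png

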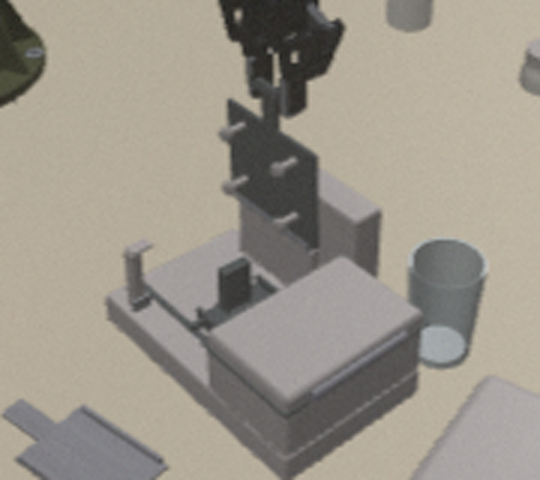

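The leaf is upright and held (pegs at crop ~(250,160)), and the tray grip is exposed at (235,285). I'll continue the arc down to the side rest.

```bash
python3 -m creep '[[0.0141,0,0.0007,0,-1],[0.0281,0,0.003,0,-1],[0.0417,0,0.0066,0,-1],[0.0549,0,0.0117,0,-1],[0.0675,0,0.0181,0,-1],[0.0794,0,0.0258,0,-1],[0.0903,0,0.0347,0,-1],[0.1003,0,0.0447,0,-1],[0.1092,0,0.0556,0,-1],[0.1169,0,0.0675,0,-1],[0.1233,0,0.0801,0,-1],[0.1284,0,0.0933,0,-1],[0.132,0,0.1069,0,-1],[0.1343,0,0.1209,0,-1],[0.135,0,0.135,0,-1],[0.135,0,0.137,0,-1],[0.135,0,0.137,0,-1],[0.135,0,0.137,0,-1]]' >/dev/null; python3 st.py
```

```text
t 6.3667 local mm [-68.3 191.9] z 78.9 R [[0.173, 0.985, 0.0], [0.985, -0.173, 0.002], [0.002, -0.0, -1.0]] F local [-2.66  9.33] 2.01 gap 0.032854353656823654 ff 50.9269380569458
yaw err 0.00020409054735626153
```

```bash
python3 -m creep '[[0,0,0,0,0.2],[0,0,0,0,0.2],[0,0,0,0,0.2],[0,0,0,0,0.2],[0,0,0,0,0.2],[0,0,-0.04,0,0.2],[0,0,-0.08,0,0.2],[0,0,-0.12,0,0.2],[0,0,-0.16,0,0.2],[-0.08,0,-0.16,0,0.2],[-0.16,0,-0.16,0,0.2],[-0.16,0,-0.16,0,0.2],[-0.16,0,-0.16,0,0.2],[-0.16,0,-0.16,0,0.2],[-0.16,0,-0.16,0,0.2]]' >/dev/null; python3 st.py; python3 - <<'E'
from h import *
q=np.load("pose.npz")
for n in("scene","top"):
    p,d=vision.capture(n);np.savez(n+"1.npz",p=p,d=d)
    W=cloud(n,d).reshape(-1,3);L=np.c_[(W[:,:2]-q["o"])@q["R"],W[:,2]]*1000
    for y0,y1 in((70,95),(95,120),(120,145),(145,158),(182,198)):
        c=L[(L[:,0]>-115)&(L[:,0]<-20)&(L[:,1]>y0)&(L[:,1]<y1)&(L[:,2]>80)&(L[:,2]<135)];print(n,y0,len(c),np.percentile(c[:,2],[5,25,50,95]).round(1) if len(c) else "")
    if n=="scene": cv2.imwrite("pics/s3.png",cv2.resize(p[150:310,150:330,::-1],None,fx=4,fy=3.6,interpolation=cv2.INTER_CUBIC))
E
```

```text
t 7.6167 local mm [-68.1  28.6] z 239.4 R [[0.177, 0.984, 0.0], [0.984, -0.177, 0.0], [0.0, 0.0, -1.0]] F local [0.02 0.67] 0.35 gap 0.051283638291994796 ff 0.0
yaw err -0.0036610273360995482
scene 70 234 [ 99.3 100.8 102.  123.7]
scene 95 192 [ 99.7 101.4 102.4 104.4]
scene 120 243 [100.8 102.7 104.2 125.7]
scene 145 56 [102.5 103.7 104.6 106.3]
scene 182 46 [100.4 104.1 106.5 110.7]
top 70 339 [ 99.1 101.1 102.4 124.2]
top 95 337 [ 99.6 101.7 103.1 106.4]
top 120 335 [101.1 103.4 104.7 126.6]
top 145 141 [102.  103.7 104.9 108. ]
top 182 66 [102.7 106.4 108.2 112.1]
```

View pics/s3.png

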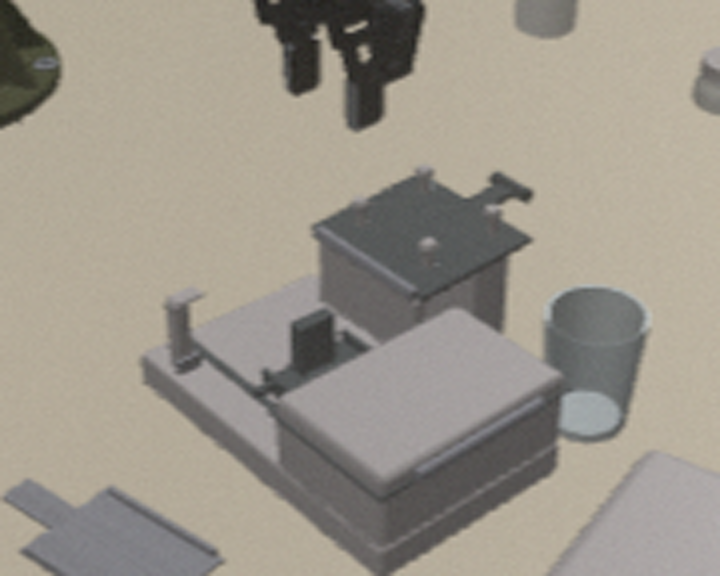

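The leaf is flipped with its pegs up (leaf at crop (425,235)), but depth shows it about 2° short: the bar top is at ~108 mm instead of 104. I'll press the bar down with closed fingers.

```bash
python3 -m creep '[[0.04,0,0,0,-1],[0.08,0,0,0,-1],[0.12,0,0,0,-1],[0.161,0,0,0,-1],[0.161,0,0,0,-1],[0.161,0,0.04,0,-1],[0.161,0,0.08,0,-1],[0.161,0,0.11,0,-1],[0.161,0,0.12,0,-1],[0.161,0,0.126,0,-1],[0.161,0,0.13,0,-1],[0.161,0,0.133,0,-1],[0.161,0,0.135,0,-1],[0.161,0,0.137,0,-1],[0.161,0,0.137,0,-1],[0.161,0,0.137,0,-1]]' >/dev/null; python3 st.py
```

```text
t 9.05 local mm [-67.3 191.4] z 103.7 R [[0.174, 0.985, 0.002], [0.985, -0.174, 0.0], [0.001, 0.002, -1.0]] F local [-0.38  0.46] 4.62 gap 0.00017793568764148775 ff 2.396562248468399
yaw err -0.0006773652102526062
```

```bash
python3 -m creep '[[0,0,0.001,0,-1],[0,0,0.0015,0,-1],[0,0,0.0015,0,-1],[0,0,0.0015,0,-1]]' >/dev/null; python3 st.py;  python3 -m creep '[[0,0,-0.02,0,-1],[0,0,-0.05,0,-1],[0,0,-0.09,0,-1],[0,0,-0.13,0,-1],[-0.04,0,-0.14,0,-1],[-0.08,0,-0.14,0,-1],[-0.08,0,-0.14,0,-1],[-0.08,0,-0.14,0,0.0]]' >/dev/null; python3 st.py; cat > meas.py <<'E'
from h import *
q=np.load("pose.npz")
for n in("scene","top"):
    p,d=vision.capture(n);np.savez(n+"2.npz",p=p,d=d)
    W=cloud(n,d).reshape(-1,3);L=np.c_[(W[:,:2]-q["o"])@q["R"],W[:,2]]*1000
    for y0,y1 in((70,95),(95,120),(120,145),(145,158),(182,198)):
        c=L[(L[:,0]>-115)&(L[:,0]<-20)&(L[:,1]>y0)&(L[:,1]<y1)&(L[:,2]>80)&(L[:,2]<135)];print(n,y0,len(c),np.percentile(c[:,2],[5,25,50,95]).round(1) if len(c) else "")
    # rectify deck region at z=0.043 into steriliser frame, 4 px/mm, x up, y left
    z=.043;pts=np.array([(-160,-80),(-160,60),(10,60),(10,-80)]);src=[pix(n,np.r_[q["R"]@(a/1000)+q["o"],z]) for a in pts]
    dst=[((60-b)*4,(10-a)*4*.85) for a,b in pts]
    H=cv2.getPerspectiveTransform(np.float32(src),np.float32(dst));cv2.imwrite(f"pics/r_{n}.png",cv2.warpPerspective(p[:,:,::-1],H,(560,578),flags=cv2.INTER_CUBIC))
    T=L.reshape(384,512,3)
    for nm,c in dict(plate=(abs(L[:,1])<25)&(L[:,2]>70)&(L[:,2]<95)&(L[:,0]<-30)&(L[:,0]>-110),right=(L[:,1]<-35)&(L[:,1]>-75)&(L[:,2]>36)&(L[:,2]<60)&(L[:,0]<-20)&(L[:,0]>-140)).items():
        if c.sum(): print(n,nm,c.sum(),np.percentile(L[c],[3,50,97],axis=0).round(1).tolist())
E
python3 meas.py; python3 -c "
import cv2,numpy as np
cv2.imwrite('pics/r.png',cv2.resize(np.hstack([cv2.imread('pics/r_scene.png'),cv2.imread('pics/r_top.png')]),(800,560)))"
```

```text
t 9.3833 local mm [-67.1 191.5] z 103.2 R [[0.174, 0.985, 0.003], [0.985, -0.174, 0.0], [0.001, 0.003, -1.0]] F local [-3.64  0.05] 12.7 gap -0.00015365820571274383 ff 6.752140000462532
yaw err -0.0006649979426980035
t 10.05 local mm [-67.9 109.5] z 241.7 R [[0.177, 0.984, 0.001], [0.984, -0.177, -0.0], [0.0, 0.001, -1.0]] F local [0.63 0.58] -0.12 gap 0.010919373439446873 ff 0.0
yaw err -0.0034908853164349607
scene 70 228 [ 98.1  99.4 100.3 122.5]
scene 95 180 [ 98.   99.3 100.1 102.1]
scene 120 234 [ 97.8  99.2 100.5 122.2]
scene 145 53 [ 97.8  98.9  99.9 101.5]
scene 182 44 [ 94.7  99.2 101.2 104.2]
scene plate 74 [[-58.8, -15.7, 70.8], [-50.1, -2.5, 81.2], [-47.2, 12.2, 84.2]]
scene right 71 [[-120.2, -67.5, 37.3], [-110.7, -60.0, 43.3], [-44.8, -35.2, 58.6]]
top 70 0 
top 95 0 
top 120 61 [ 98.1 100.1 101.4 124.5]
top 145 140 [ 97.   99.1 101.  103.9]
top 182 60 [ 98.  100.4 101.9 105.2]
```

View pics/r.png

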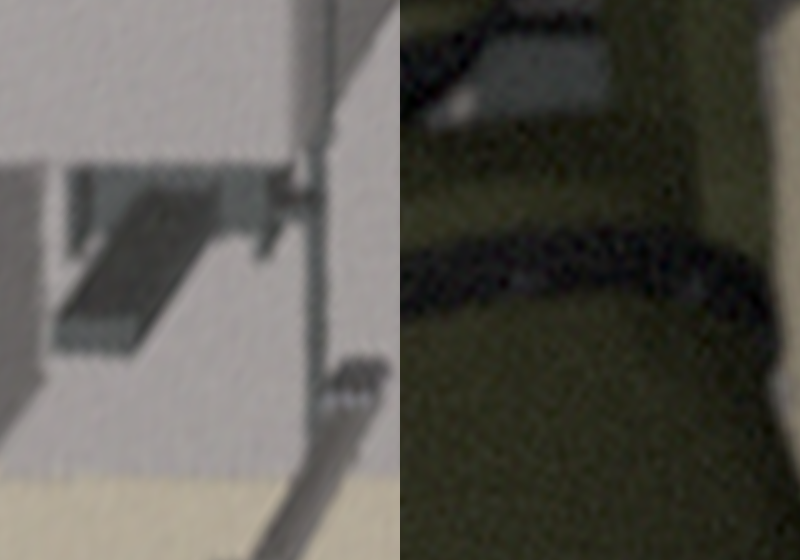

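The leaf is now flat: about 100 mm high along its whole width. In the rectified scene view the mark's bright top is at (352,398), so x≈−111 mm, and the pointer is at (295,197). That means a pull of roughly 56 mm. I'll move above the tray grip.

```bash
python3 -m creep '[[-0.04,0.013,0,0,0],[-0.08,0.013,0,0,0],[-0.11,0.013,0,0,0],[-0.11,0.013,0,0,0],[-0.11,0.013,0.04,0,0],[-0.11,0.013,0.08,0,0],[-0.11,0.013,0.11,0,0],[-0.11,0.013,0.11,0,0],[-0.11,0.013,0.11,0,0]]' >/dev/null; python3 st.py
python3 - <<'E'
from h import *
q=np.load("pose.npz");p=np.load("scene2.npz")["p"][:,:,::-1];d=np.load("scene2.npz")["d"]
u,v=pix("scene",np.r_[q["R"]@np.array([-.08,-.055])+q["o"],.04]).astype(int);print(u,v)
k=10;x0,y0=u-38,v-28
c=cv2.resize(p[y0:y0+56,x0:x0+76],None,fx=k,fy=k,interpolation=cv2.INTER_CUBIC)
for x in range(-120,-40,10):
    a,b=[((pix("scene",np.r_[q["R"]@np.array([x/1000,y])+q["o"],.043])-[x0-.5,y0-.5])*k).astype(int) for y in(-.072,-.082)]
    cv2.line(c,tuple(a),tuple(b),(0,0,255),1);cv2.putText(c,str(-x),tuple(b+[-30,5]),0,.4,(0,0,255),1)
cv2.imwrite("pics/m.png",c)
E
```

```text
t 10.9 local mm [-55.3   2.3] z 130.5 R [[0.173, 0.985, -0.002], [0.985, -0.173, 0.001], [0.0, -0.002, -1.0]] F local [-0.15  1.04] 0.18 gap 0.04284632632419637 ff 0.0
yaw err 0.0006262297984425125
205 254
```

View pics/m.png

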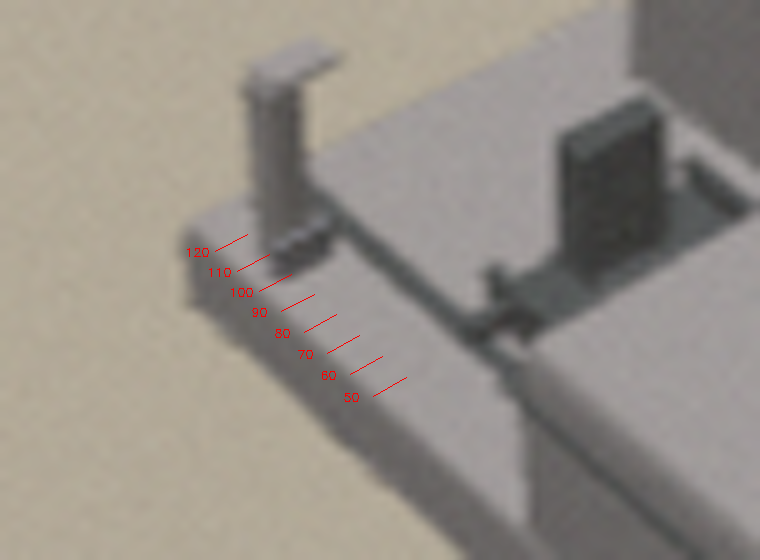

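The mark's bright top edge is at (300,235), so x≈−111. The pointer is at (490,325), reading −50 at 43 mm height, or about −54 once its lower height is allowed for. Next I descend and grip the tray plate.

```bash
python3 -m creep '[[-0.002,0,0.03,0,0],[-0.002,0,0.06,0,0],[-0.002,0,0.076,0,0],[-0.002,0,0.076,0,0],[-0.002,0,0.076,0,0],[-0.002,0,0.076,0,-1],[-0.002,0,0.076,0,-1],[-0.002,0,0.076,0,-1],[-0.002,0,0.076,0,-1],[-0.002,0,0.076,0,-1],[-0.002,0,0.076,0,-1],[-0.002,0,0.076,0,-1]]' 70 >/dev/null; python3 st.py
```

```text
t 11.9 local mm [-55.   -0.7] z 57.1 R [[0.174, 0.985, 0.001], [0.985, -0.174, -0.0], [-0.0, 0.001, -1.0]] F local [-11.47   1.08] 14.98 gap 0.010892692080968564 ff 69.1073477268219
yaw err -0.00038799062948566276
```

```bash
python3 -m creep '[[0,0,-0.003,0,-1],[0,-0.006,-0.003,0,-1],[0,-0.012,-0.003,0,-1],[0,-0.018,-0.003,0,-1],[0,-0.024,-0.003,0,-1],[0,-0.03,-0.003,0,-1],[0,-0.036,-0.003,0,-1],[0,-0.042,-0.003,0,-1],[0,-0.048,-0.003,0,-1],[0,-0.053,-0.003,0,-1],[0,-0.056,-0.003,0,-1],[0,-0.056,-0.003,0,-1],[0,-0.056,-0.003,0,-1],[0,-0.056,-0.003,0,-1]]' >/dev/null; python3 st.py; cat > m2.py <<'E'
import sys
from h import *
q=np.load("pose.npz");ps=[vision.capture("scene") for _ in range(6)];p=np.mean([a for a,_ in ps],0).astype(np.uint8)[:,:,::-1]
k=12;x0,y0=158,218
g=lambda x,y,z:((pix("scene",np.r_[q["R"]@np.array([x,y])/1000+q["o"],z/1000])-[x0-.5,y0-.5])*k).astype(int)
c=cv2.resize(p[y0:y0+48,x0:x0+65],None,fx=k,fy=k,interpolation=cv2.INTER_CUBIC)
for x in range(-125,-85,5):
    a,b=g(x,-74,43),g(x,-85,43)
    cv2.line(c,tuple(map(int,a)),tuple(map(int,b)),(0,0,255),1);cv2.putText(c,str(-x),tuple(map(int,b+[-30,5])),0,.4,(0,0,255),1)
cv2.imwrite(sys.argv[1],c)
E
python3 m2.py pics/m2.png
```

```text
t 13.0667 local mm [-110.8   -0.8] z 57.4 R [[0.174, 0.985, 0.001], [0.985, -0.174, -0.0], [-0.0, 0.001, -1.0]] F local [ 9.6  -0.67] -20.26 gap 0.010727946256293298 ff 70.37829637527466
yaw err -0.0005535450626748539
```

View pics/m2.png

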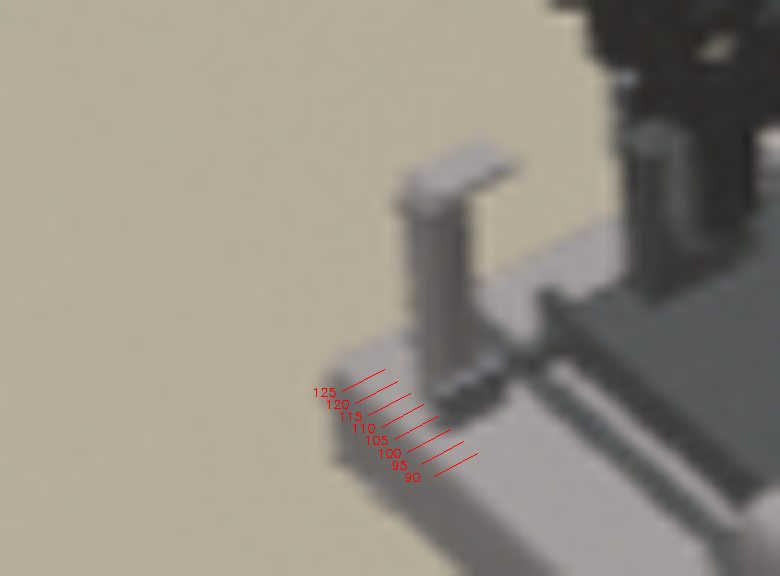

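```bash
python3 -m creep '[[0,0,0.0015,0,-1],[0,0,0.0015,0,-1],[0,0,0.0015,0,-1]]' >/dev/null; python3 st.py; cat > prof.py <<'E'
from h import *
q=np.load("pose.npz")
now=np.mean([vision.capture("scene")[0] for _ in range(10)],0).mean(2).astype(np.float32)
home=np.load("scene2.npz")["p"].mean(2).astype(np.float32)
def prof(im,xs,ys,z):
    uv=np.array([[pix("scene",np.r_[q["R"]@np.array([x,y])/1000+q["o"],z/1000]) for y in ys] for x in xs],np.float32)
    return cv2.remap(im,uv[...,0],uv[...,1],cv2.INTER_CUBIC).mean(1).round(0).astype(int).tolist()
xs=list(range(-122,-88))
print("x",xs)
print("mark now ",prof(now,xs,np.arange(-70,-59.9),43));print("mark home",prof(home,xs,np.arange(-70,-59.9),43))
for yr in((-51,-47),(-47,-43)):
    ys=np.arange(yr[0],yr[1]+.1)
    print("ptr now ",yr,prof(now,xs,ys,40));print("ptr home",prof(home,[x+56 for x in xs],ys,40))
E
python3 prof.py
```

```text
t 13.6167 local mm [-109.6   -0.8] z 57.3 R [[0.174, 0.985, 0.004], [0.985, -0.174, -0.001], [-0.0, 0.004, -1.0]] F local [10.38 -0.12] -8.5 gap 0.010720479247387777 ff 72.21048474311829
yaw err -0.0005824987346332577
x [-122, -121, -120, -119, -118, -117, -116, -115, -114, -113, -112, -111, -110, -109, -108, -107, -106, -105, -104, -103, -102, -101, -100, -99, -98, -97, -96, -95, -94, -93, -92, -91, -90, -89]
mark now  [112, 109, 106, 103, 101, 99, 98, 99, 104, 110, 115, 113, 105, 93, 82, 75, 72, 72, 72, 73, 77, 85, 97, 113, 130, 146, 157, 162, 162, 161, 160, 160, 160, 160]
mark home [111, 108, 105, 102, 100, 98, 97, 98, 102, 108, 113, 113, 105, 93, 82, 75, 73, 73, 73, 74, 77, 84, 95, 110, 128, 144, 154, 159, 159, 158, 157, 157, 157, 156]
ptr now  (-51, -47) [88, 90, 93, 95, 97, 98, 99, 97, 92, 86, 79, 75, 74, 74, 73, 73, 74, 77, 81, 86, 91, 94, 95, 92, 89, 87, 88, 89, 90, 88, 87, 88, 90, 92]
ptr home [90, 90, 90, 89, 88, 89, 89, 87, 82, 78, 75, 73, 70, 68, 69, 73, 78, 84, 88, 89, 91, 92, 92, 93, 94, 95, 94, 91, 88, 89, 91, 93, 94, 95]
ptr now  (-47, -43) [121, 122, 123, 124, 123, 120, 115, 108, 100, 93, 86, 79, 73, 67, 63, 61, 63, 72, 86, 102, 116, 125, 128, 126, 122, 119, 119, 122, 125, 126, 126, 126, 126, 126]
ptr home [122, 120, 119, 117, 114, 107, 99, 92, 86, 82, 78, 73, 67, 64, 65, 74, 85, 98, 109, 118, 123, 124, 123, 122, 121, 120, 117, 113, 108, 105, 104, 106, 108, 109]
```

```bash
cat > dep.py <<'E'
from h import *
q=np.load("pose.npz")
D=[vision.capture("scene")[1] for _ in range(10)];d=np.median(D,0).astype(np.float32)
def loc(n,d):
    W=cloud(n,d).reshape(-1,3);return np.c_[(W[:,:2]-q["o"])@q["R"],W[:,2]]*1000
for nm,dd in(("now",d),("home",np.load("scene2.npz")["d"])):
    L=loc("scene",dd)
    for k,(xa,xb,ya,yb,za,zb) in dict(mark=(-118,-100,-70,-58,33,46),ptr_now=(-118,-100,-54,-42,35,46),ptr_home=(-64,-42,-54,-42,35,46),plate_home=(-70,-40,-13,13,60,80),deckfront=(-165,-140,-40,40,8,26)).items():
        c=L[(L[:,0]>xa)&(L[:,0]<xb)&(L[:,1]>ya)&(L[:,1]<yb)&(L[:,2]>za)&(L[:,2]<zb)]
        if k.startswith(("mark","ptr")):
            print(nm,k,c[np.argsort(c[:,2])].round(0).astype(int).tolist())
        elif len(c): print(nm,k,len(c),np.median(c,0).round(1))
im=np.load("top.npz")["p"].mean(2).astype(np.float32)
def prof(xs,ys,z):
    uv=np.array([[pix("top",np.r_[q["R"]@np.array([x,y])/1000+q["o"],z/1000]) for y in ys] for x in xs],np.float32)
    return cv2.remap(im,uv[...,0],uv[...,1],cv2.INTER_CUBIC).mean(1).round(0).astype(int).tolist()
xs=list(range(-130,-90));print(xs)
for a in(-71,-67,-63,-59): print("top mark y",a,prof(xs,np.arange(a,a+4),43))
xs=list(range(-162,-138));print(xs[0],"top deck front",prof(xs,np.arange(-30,30),30)); print("box front -12..12",prof(range(-12,13),np.arange(-60,60),94))
print("rest front -125..-100",prof(range(-125,-100),np.arange(115,145),90),"rest rear -35..-10",prof(range(-35,-10),np.arange(115,145),90))
E
python3 dep.py
```

```text
now mark [[-109, -62, 34], [-110, -58, 34], [-110, -65, 35], [-110, -61, 36], [-110, -68, 37], [-114, -68, 38], [-109, -59, 39], [-109, -65, 39], [-110, -61, 40], [-111, -63, 40], [-109, -68, 40], [-117, -66, 42], [-113, -68, 42], [-111, -60, 42], [-111, -66, 42], [-113, -62, 42], [-113, -65, 44], [-112, -60, 45], [-112, -62, 46]]
now ptr_now [[-107, -47, 37], [-110, -52, 38], [-107, -44, 39], [-107, -47, 40], [-110, -52, 41], [-114, -52, 42], [-109, -46, 42], [-107, -44, 42]]
now ptr_home []
home mark [[-110, -62, 33], [-109, -65, 35], [-110, -61, 36], [-115, -68, 37], [-107, -60, 37], [-111, -64, 37], [-109, -69, 38], [-110, -61, 39], [-111, -67, 39], [-115, -67, 40], [-113, -62, 41], [-110, -64, 41], [-116, -66, 42], [-110, -67, 43], [-113, -65, 44], [-112, -59, 44], [-109, -62, 44], [-117, -66, 45], [-113, -62, 45]]
home ptr_now [[-110, -52, 37], [-109, -52, 42], [-112, -53, 44]]
home ptr_home [[-53, -46, 36], [-52, -43, 38], [-52, -46, 41], [-54, -45, 42], [-52, -49, 42], [-55, -47, 42], [-55, -44, 43]]
home plate_home 49 [-48.8  -0.3  70.3]
home deckfront 2 [-145.1   20.1   25.
[... 1174 characters left out ...]
 deck front",prof(xs,np.arange(-30,30),30)); print("box front -12..12",prof(range(-12,13),np.arange(-60,60),94))
                                                                                                                     ~~~~^^^^^^^^^^^^^^^^^^^^^^^^^^^^^^^^^^^^
  File "dep.py", line 15, in prof
    uv=np.array([[pix("top",np.r_[q["R"]@np.array([x,y])/1000+q["o"],z/1000]) for y in ys] for x in xs],np.float32)
                  ~~~^^^^^^^^^^^^^^^^^^^^^^^^^^^^^^^^^^^^^^^^^^^^^^^^^^^^^^^^
  File "h.py", line 9, in pix
    c=vision.get_calibration(n);q=np.array(c["K"])@(np.array(c["R"])@np.array(P)+np.array(c["t"]));return q[:2]/q[2]
ValueError: time passes only in moves, steps and waits
```

Depth puts the mark's rear face at about −109.7 and the pointer's at −107.0. The image profiles agree, so I'll pull about 2.6 mm farther.

```bash
python3 -m creep '[[0,-0.0013,0.0005,0,-1],[0,-0.0026,0.0005,0,-1],[0,-0.0026,0.0005,0,-1],[0,-0.0026,0.0005,0,-1],[0,-0.0026,0.0005,0,-1],[0,-0.0026,0.0005,0,-1]]' >/dev/null; python3 st.py; python3 dep.py 2>/dev/null | grep now.*now; python3 prof.py | grep now; python3 st.py
```

```text
t 15.1167 local mm [-111.9   -0.8] z 57.3 R [[0.174, 0.985, 0.005], [0.985, -0.174, -0.001], [-0.0, 0.005, -1.0]] F local [10.39  0.62] -4.31 gap 0.010856311067298762 ff 72.8301751613617
yaw err -0.0005471969640615526
now ptr_now [[-110, -42, 36], [-110, -52, 38], [-111, -48, 39], [-108, -47, 39], [-109, -43, 40], [-112, -47, 41], [-109, -46, 42], [-114, -45, 42], [-111, -54, 42], [-112, -43, 42], [-109, -52, 42], [-114, -52, 42]]
mark now  [113, 109, 105, 103, 100, 98, 98, 99, 104, 110, 115, 114, 105, 93, 81, 74, 72, 72, 73, 74, 77, 85, 97, 113, 130, 146, 156, 161, 162, 161, 160, 160, 160, 160]
ptr now  (-51, -47) [89, 91, 94, 95, 96, 97, 96, 92, 87, 80, 73, 68, 67, 69, 72, 76, 82, 87, 91, 93, 94, 95, 95, 93, 90, 88, 88, 89, 90, 88, 87, 87, 90, 91]
ptr now  (-47, -43) [122, 122, 122, 120, 115, 107, 96, 87, 80, 74, 70, 66, 63, 64, 68, 77, 87, 98, 109, 118, 124, 127, 127, 124, 121, 119, 120, 122, 125, 126, 125, 125, 125, 125]
t 16.1167 local mm [-111.9   -0.8] z 57.3 R [[0.174, 0.985, 0.005], [0.985, -0.174, -0.001], [-0.0, 0.005, -1.0]] F local [9.63 0.59] -3.95 gap 0.010336655222928384 ff 72.8302788734436
yaw err -0.0005599199170302771
```

The pointer and mark now agree to within about 0.5 mm. Hold and readings have been steady for 1 s, so I'm handing in.

```bash
python3 -c "
from rig import close_job; print(close_job())"
```

```text
the job is handed in; nothing more can be done
None
```

I flipped the leaf flat onto its side rest with the pegs up, then pulled the tray about 56–57 mm, so its pointer is within about 0.5 mm of the mark by my measurements; I handed the job in at about 16 s with the gripper still holding it, no verdict was returned, and the bystanders were not touched.

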